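# Trap a blank on the planing board with the quick-release dog

### The job

Get the pine blank ready for planing: push it back flat against the planing board's long fence, then press the ribbed pad in the middle of the sliding dog to free its brake and, keeping it pressed, push the dog along its track until the blank is trapped between dog and red end stop, still flat on the fence. Then let the pad up so that the brake holds the dog there. Use only the fingertips: never lift or tip the blank, never force the dog along while its brake is on, and leave the other tools where they lie.

Things in the scene. Friction and masses are not known exactly. Their poses are not given: they have to be found in the camera images.
- planing_board: plywood board fixed on the bench, bed 18 mm above it. Origin: middle of its aluminium track, at bench height; z up, y along the track to the red stop, x to the dark wooden fence. In this frame: bed x -85 to +60, y -200 to +200 mm; fence face at x = +31 mm (24 mm high above the bed, full length); red stop's face at y = +155 mm (60 mm wide about x = 0, 28 mm high above the bed)
- pine_blank: loose pale pine block 60 x 110 x 40 mm (x, y, z), about 0.12 kg, on the bed, its length roughly along the track; slides easily. Origin: centre of its underside; z up, y its length, towards the red stop. Starts 10 to 30 mm off the fence, up to 0.12 rad askew, 25 to 75 mm short of the stop. Seated, its origin is at x = +1, y = +100 mm in the board's frame
- stop_face (a point): middle of the red end stop's face, 16 mm above the bed
- fence_face (a point): point on the fence's face, half way along it, 16 mm above the bed
- dog_face (a point): middle of the rubber-faced jaw of the sliding dog, the face towards blank and stop, 13.5 mm above the bed; moves with the dog. The grey dog, captive on the track, is 56 mm wide (x), 80 mm long (from the jaw back along -y), its body 26 mm high above the bed
- pad_top (a point): centre of the top of the dog's release pad (black, yellow ribs), 42 mm behind the jaw, 34 mm above the bed (52 mm above the bench) when up; moves with the pad. The pad is 36 mm wide (x), 46 mm long (y), with a 3 mm raised lip at each end of its length and 37 mm of flat between
- dog (a joint): position of the dog along the track, m, 0 to 0.25; grows towards the red stop (board's +y); the jaw is at y = joint - 0.115 m in the board's frame. Brake on, it holds against 20 N and more; freed, it slides with about 2 N, and the friction of a fingertip pressing the pad carries it along
- dog_pad (a joint): how far the pad is pressed, m: 0 up (brake on), hard stop at 0.008. Light for the first 0.5 mm (1.5 N), then it eases the brake off: about 13 N at 0.0035, from where the brake is fully free, and 14 N at the stop. It springs back up when let go, and the brake grips again
- block_plane: bystander: block plane, 48 x 166 x 56 mm, near the board's near end; origin at the centre of its underside
- tape_measure: bystander: yellow tape measure, 35 x 95 x 65 mm, behind the fence; origin at the centre of its underside
- sanding_pad: bystander: round black and white sanding pad, 82 mm wide, 48 mm high, at the back; origin at the centre of its underside
- screwdriver_b: bystander: blue screwdriver, 190 mm long, near the board's near end; origin at the centre of its underside
Things that resemble listed ones, but are neither listed nor needed, are in the scene too. What is shaped like the pine_blank but green is not meant.

How it is judged:
By the outcome, as a careful person would: the job done as asked, in the order asked, and still so for the second after the job is handed in, with the robot touching nothing.
It also fails if it takes over 48 s, if anything falls off the work surface, if the arm or the gripper's body presses on something with over 40 N, if the wrist force passes 120 N, or if a joint passes its speed limit or range.

### The arm

A 6-joint arm with a two-finger parallel gripper is mounted at the origin on a cart in front of the work surface, level with it; the furniture and walls round the work are solid. World frame = base frame: x ahead of the robot, y to its left, z up, the work surface at z = 0. Lengths are in m, angles in rad, forces in N, time in s.
With the tool pointing down it reaches from about 0.375 to 0.975 m from the base axis. Payload 3.8 kg.
Tool frame: the origin (TCP) lies where the fingers leave the gripper's body, on its centre line; the fingertips stand 73 mm ahead of it and the grasp point (between the pads) lies 54 mm ahead of it; z points along the fingers, y is the line along which they close (so a half turn about z gives the same grasp; the last joint's range is limited). The gripper opens to 85 mm and grips with 20 to 120 N. Pads are 22 mm wide; open, the fingers measure 114 mm over their backs; the gripper's body (76 mm by 85 mm) begins 54 mm behind the grasp point. The pads swing forward as they close: fully open they stand 13 mm farther back than shut.
Start: joints at [1.198, 0.264, 1.604, -0, 1.274, -0.037], TCP at [0.222, 0.637, 0.304] pointing down, gripper open.
Joint ranges: [-2.63, 2.63], [-0.94, 2.18], [0.31, 2.57], [-1.31, 4.45], [0, 2.66], [-2.55, 2.55]. Speed limits (rad/s): [2.57, 2.57, 3.14, 3.14, 3.14, 3.14].

### API

Orientations are given as a rotation vector (axis times angle).
In Python, from workcell import read_state, viewer, bot gives the robot as it stands.
- The arm moves only by the tool jog_arm, never from a script. Its argument "increments" is a list that holds one entry, the list of rows, each a list of 7 numbers: the shift along the tool's x, y, z in units of 30 mm (1.0 is 30 mm), then the turn, a rotation vector about the tool's x, y, z in units of 6 degrees (1.0 is 6 degrees), then the opening, from -1 (shut) to 1 (fully open). A call has exactly 5 rows; each row shifts and turns the commanded pose from where the row before left it, along the tool's axes as they then stand; what a row does not reach is not made up. A row lasts 1/12 s, in which the tool goes at most 41.7 mm and 7.16 degrees, less where a joint would pass 70% of its speed; a pose out of reach is approached as far as the arm can. A call is refused whole if a number of a shift passes 1 or a number of a turn 1, either way. A call with a gripper value outside its range is refused whole. The fingers move at their own pace and stop on an object; "force" is the grip in N (left out, the last holds). Time passes only in rows, so rows that do not move let the fingers close, or fill a call up. It gives the time, the measured TCP pose, the force, the opening and the grip force at its end, in the units of the state.
- read_state(): the state, without advancing time (a new reading comes with each control period).
- viewer.read_camera(name): name is "side" or "top"; returns (picture, depth): 480x640x3 uint8, blue, green, red; 480x640 float32, m along the optical axis (not along the pixel's ray), 0 where there is no reading.
- viewer.camera_params(name): a dict with "fx", "fy", "cx", "cy" (pixels), "R" (3x3) and "t" (3): a world point X has camera coordinates R X + t. Camera axes: x right, y down, z forward; pixel columns grow to the right and rows downward; lengths in m; the calibration is good to about 2 mm. A picture is of the moment at which its call begins. camera_params takes no time and is no camera call.
- bot.finish_job(): hands the job in; it is judged then, once.
The state is a dict: "time": time; "q": joint angles; "joint_vel": joint speeds; "joint_torque": joint torques, N m; "tool_pos": TCP position; "tcp_rot": TCP orientation; "wrist_force": force on the tool from outside, world axes, zero at the start; "torque": the same for the moment, N m; "width": opening from 0.0 (shut) to 1.0 (fully open); "grip_force": force on a finger pad.
Only numpy, scipy, OpenCV 4.12 (cv2) and the standard library are available. Lean on these libraries where they do the work, as an engineer would, in place of code of your own. Each camera call takes 0.05 s, during which the arm holds its last target. There are 200 camera calls.

## Working session

There is one attempt and no reset: what is moved stays moved. The work goes in short steps, Python scripts to look and compute and a tool call to move; the robot and the scene stay as the last step left them, time stands still between calls to the robot, and variables do not carry over. Pictures are saved under pics/ and viewed, at most 10 in all, crops included, and the job is handed in when it is done.

Besides the shell and the picture viewer there is one more tool, called after ">>>" by a JSON object that holds its "method" and its "body", one argument or row to a line. jog_arm: Moves the arm, as the interface text tells. Its arguments: {"type":"object","properties":{"increments":{"type":"array","items":{"type":"array","items":{"type":"array","items":{"type":"number"}}}},"force":{"type":"number"}},"required":["increments"]}

```bash
mkdir -p pics; ls; python3 - <<'E'
from workcell import read_state, viewer, bot
import cv2,numpy as np
for n in("top","side"):
    p,d=viewer.read_camera(n); cv2.imwrite(f"pics/{n}0.png",p); np.savez(f"{n}0.npz",p=p,d=d)
    print(n,viewer.camera_params(n))
print(read_state())
E
```

```text
pics
top {'fx': 521.4527810363379, 'fy': 521.4527810363379, 'cx': 314.26831203571686, 'cy': 232.59236901031483, 'R': array([[-0.02414643, -0.99960616, -0.01429941],
       [-0.98118545,  0.02643728, -0.19124899],
       [ 0.19155171,  0.00941239, -0.98143739]]), 't': array([-0.04350585,  0.49910277,  1.21010618])}
side {'fx': 489.3730960731191, 'fy': 489.3730960731191, 'cx': 318.32589321481015, 'cy': 240.24366081768565, 'R': array([[ 0.83849884, -0.54478936, -0.01114663],
       [-0.24792022, -0.36320425, -0.89811928],
       [ 0.48523732,  0.75583545, -0.43961064]]), 't': array([-0.46622095,  0.13278044,  0.88951576])}
{'time': 0.1, 'q': array([ 1.19809400e+00,  2.64702538e-01,  1.60524435e+00, -2.93873098e-06,
        1.27374067e+00, -3.68976921e-02]), 'joint_vel': array([-0.00027236, -0.00215456, -0.00307926,  0.00073537,  0.00034163,
        0.00058351]), 'joint_torque': array([ 2.59395401e-04, -5.16701782e+01, -3.68590343e+01, -7.30986983e-06,
        6.22483087e-03,  6.75293762e-06]), 'tool_pos': array([0.22224171, 0.63680842, 0.302666  ]), 'tcp_rot': array([-0.52493344, -3.09699523,  0.00322236]), 'wrist_force': array([ 0.3646334 ,  0.50070425, -0.7338234 ]), 'torque': array([-0.01800351, -0.02158131, -0.00606004]), 'grip_force': 0.0, 'width': 0.9995084013833359}
```

View pics/top0.png

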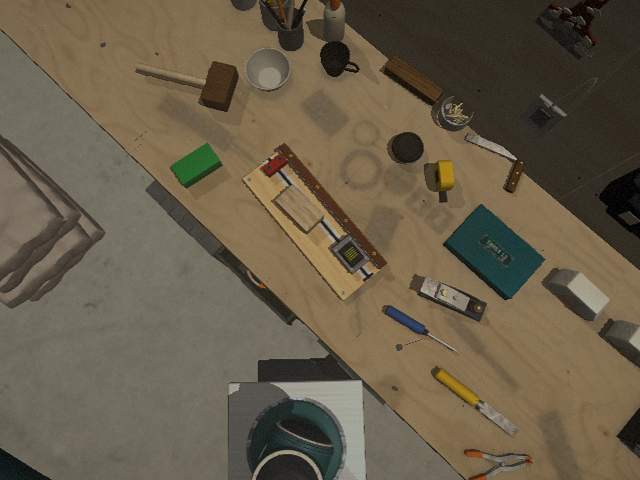

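View pics/side0.png

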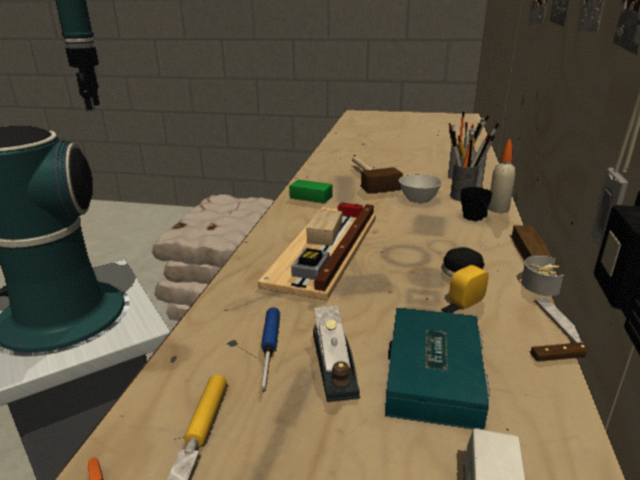

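The top view shows the board from (265,165) to (365,285), with the red stop at (274,163) and the dog at (350,253).

Candidates for the blank:
- pale block on the board, (299,207)
- green block, (197,165), excluded by the description
- white blocks, (578,292) and (622,340), off the board

I choose (299,207) and will check it in a crop.

```bash
cat > h.py <<'E'
import cv2,numpy as np
from workcell import viewer
def cloud(n,d):
    c=viewer.camera_params(n); v,u=np.mgrid[0:480,0:640]
    P=np.stack([(u-c['cx'])/c['fx']*d,(v-c['cy'])/c['fy']*d,d],-1)
    return (P-c['t'])@c['R']
E
python3 - <<'E'
from h import *
f=np.load("top0.npz");p,d=f['p'],f['d'];P=cloud('top',d)
cv2.imwrite("pics/c1.png",cv2.resize(p[135:310,230:400],None,fx=3.4,fy=3.4,interpolation=cv2.INTER_CUBIC))
for u,v in[(299,207),(300,200),(350,253),(345,262),(274,163),(260,178),(330,210),(340,285),(250,220),(300,150),(450,250)]: print(u,v,P[v,u].round(4))
roi=np.zeros(d.shape,bool);roi[140:305,240:390]=1
z=P[...,2]
print(np.histogram(z[roi],bins=np.arange(-.01,.07,.002)))
b=(roi&(z>.052)&(z<.066)).astype(np.uint8)
n,l,s,c=cv2.connectedComponentsWithStats(b);print(s,c)
for i in range(1,n):
    if s[i,4]>40:
        X=P[l==i]; print(i,X.mean(0),cv2.minAreaRect((X[:,:2]*1000).astype(np.float32)))
E
```

```text
299 207 [ 0.561  -0.0208  0.0533]
300 200 [ 0.5781 -0.0236  0.0545]
350 253 [ 0.4453 -0.1403  0.0513]
345 262 [ 0.4254 -0.1281  0.0411]
274 163 [0.6774 0.0396 0.0446]
260 178 [0.6477 0.0777 0.0183]
330 210 [ 0.5551 -0.0961  0.0382]
340 285 [ 0.3728 -0.1152  0.0167]
250 220 [ 0.5443  0.1058 -0.002 ]
300 150 [ 0.7274 -0.024  -0.0043]
450 250 [ 0.4523 -0.3883  0.0117]
(array([  94,  527, 1851, 3789, 4221, 2719, 1056,  236,   46,   41,  217,
        610, 1317, 1526,  992,  409,  130,   72,   38,   41,   37,   68,
        123,  315,  517,  576,  416,  216,  102,  108,  131,  210,  337,
        319,  208,   68,    8,    2,    0]), array([-0.01 , -0.008, -0.006, -0.004, -0.002,  0.   ,  0.002,  0.004,
        0.006,  0.008,  0.01 ,  0.012,  0.014,  0.016,  0.018,  0.02 ,
        0.022,  0.024,  0.026,  0.028,  0.03 ,  0.032,  0.034,  0.036,
        0.038,  0.04 ,  0.042,  0.044,  0.046,  0.048,  0.05 ,  0.052,
        0.054,  0.056,  0.058,  0.06 ,  0.062,  0.064,  0.066,  0.068]))
[[     0      0    640    480 306048]
 [   276    184     48     48   1057]
 [   342    242      9     10     
[... 605 characters left out ...]
    1]] [[319.55914105 239.60642121]
 [299.54210028 207.45600757]
 [346.         246.73913043]
 [352.         245.66666667]
 [350.         248.5       ]
 [352.64705882 251.11764706]
 [340.         251.        ]
 [346.         252.25      ]
 [343.         254.        ]
 [346.         255.        ]
 [348.5        254.5       ]
 [355.5        254.5       ]
 [356.14814815 259.11111111]
 [344.         256.        ]
 [350.33333333 257.66666667]
 [353.         257.        ]
 [347.5        258.        ]
 [348.5        260.5       ]
 [351.         260.        ]]
1 [ 0.5591283  -0.02213818  0.05656554] ((560.0220947265625, -21.42462921142578), (110.38700866699219, 59.3492317199707), 43.17489242553711)
```

View pics/c1.png

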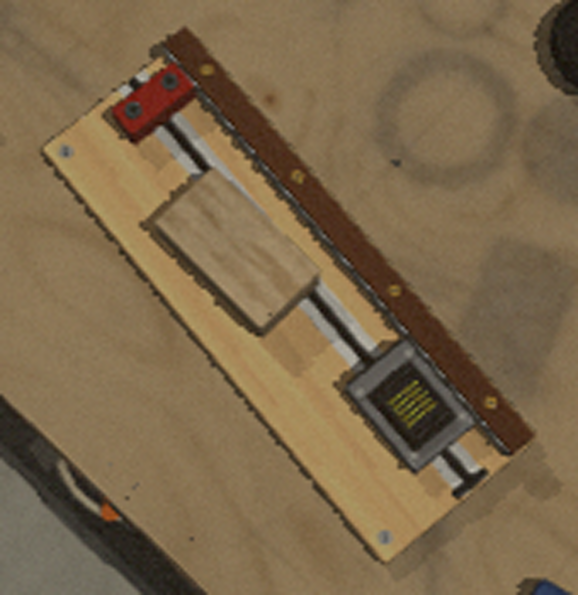

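The crop shows the pale pine block at (235,250), skewed and off the fence. The red stop is at upper left (155,100), and the dog with its yellow-ribbed pad is at (410,400). The choice is confirmed. Next I fit the board frame.

```bash
cat >> h.py <<'E'
def onplane(n,uv,z):
    c=viewer.camera_params(n); uv=np.atleast_2d(uv).astype(float)
    r=np.c_[(uv[:,0]-c['cx'])/c['fx'],(uv[:,1]-c['cy'])/c['fy'],np.ones(len(uv))]@c['R']
    C=-c['R'].T@c['t']; return C[:2]+r[:,:2]*((z-C[2])/r[:,2])[:,None]
E
python3 - <<'E'
from h import *
f=np.load("top0.npz");p,d=f['p'],f['d'];P=cloud('top',d)
c=viewer.camera_params('top');print('C',-c['R'].T@c['t'])
px=lambda a:(np.array(a)+.5)/3.4-.5+[230,135]
print('bed corners',onplane('top',px([(42,152),(385,562),(535,437)]),.018)*1000)
roi=np.zeros(d.shape,bool);roi[138:285,265:392]=1
hsv=cv2.cvtColor(p,cv2.COLOR_BGR2HSV);z=P[...,2]
def comp(m):
    n,l,s,_=cv2.connectedComponentsWithStats(m.astype(np.uint8));return l==1+s[1:,4].argmax()
# fence by depth & colour
fm=comp(roi&(z>.032)&(z<.048)&(hsv[...,2]<130)&(hsv[...,0]<15)&(hsv[...,1]>90))
v,u=np.nonzero(fm);X=onplane('top',np.c_[u,v],.042)*1000
r=cv2.minAreaRect(X.astype(np.float32));print('fence',len(X),r)
m=X.mean(0);w,V=np.linalg.eigh(np.cov(X.T));a=V[:,1];a*=np.sign(a[0]);print('dir',a,np.degrees(np.arctan2(a[1],a[0])),'mid',m)
rm=comp(roi|True&((hsv[...,0]<6)|(hsv[...,0]>174))&(hsv[...,1]>170)&(hsv[...,2]>60)) if 0 else None
red=(P[...,2]>.03)&((hsv[...,0]<5)|(hsv[...,0]>174))&(hsv[...,1]>150); red[:,:262]=0;red[:140]=0;red[185:]=0;red[:,292:]=0
v,u=np.nonzero(red);print('red',cv2.minAreaRect((onplane('top',np.c_[u,v],.046)*1000).astype(np.float32)))
bl=comp((z>.05)&(z<.066)&(np.mgrid[0:480,0:640][1]<330)&(np.mgrid[0:480,0:640][1]>270)&(np.mgrid[0:480,0:640][0]>180)&(np.mgrid[0:480,0:640][0]<240))
v,u=np.nonzero(bl);print('blank',cv2.minAreaRect((onplane('top',np.c_[u,v],.058)*1000).astype(np.float32)))
print('dog',onplane('top',px([(405,340),(478,410),(420,470),(345,390)]),.044)*1000)
dg=(z>.034)&(z<.06)&~fm;dg[:236]=0;dg[280:]=0;dg[:,:330]=0;dg[:,372:]=0;dg=comp(dg)
v,u=np.nonzero(dg);print('dog',cv2.minAreaRect((onplane('top',np.c_[u,v],.044)*1000).astype(np.float32)))
E
```

```text
C [ 0.25686396 -0.06807363  1.28247425]
bed corners [[ 645.55438351  123.25662114]
 [ 336.60679342 -120.84799824]
 [ 422.93795398 -231.38318194]]
fence 1479 ((557.87939453125, -85.69303894042969), (392.3108825683594, 84.06092071533203), 42.3195686340332)
dir [0.74857319 0.66305217] 41.533066178812824 mid [581.97338192 -81.61310786]
red ((674.9864501953125, 38.225765228271484), (25.296323776245117, 58.21744918823242), 36.899356842041016)
blank ((559.3564453125, -21.771453857421875), (109.97687530517578, 59.019264221191406), 43.08361053466797)
dog [[ 491.28233028 -139.38844562]
 [ 439.71506356 -188.92086458]
 [ 398.35899523 -146.4722441 ]
 [ 456.45717472  -95.69660356]]
dog ((447.1260681152344, -143.2415008544922), (80.20503234863281, 62.4298210144043), 37.79351806640625)
```

```bash
cat >> h.py <<'E'
O=np.array([543.8,-65.5])/1000; A=np.radians(38.2)
def frame(): 
    y=np.array([np.cos(A),np.sin(A)]);return np.array([y[1],-y[0]]),y
def b2w(b): ex,ey=frame();b=np.atleast_2d(b)/1000.;return O+b[:,:1]*ex+b[:,1:2]*ey
def w2b(w): ex,ey=frame();w=np.atleast_2d(w)-O;return np.c_[w@ex,w@ey]*1000
def ortho(n,p,z,s=1.8):
    # cols: board y -215..215 ; rows: board x -100..75 (down)
    H,W=int(175*s),int(430*s);v,u=np.mgrid[0:H,0:W]
    w=b2w(np.c_[(v/s-100).ravel(),(u/s-215).ravel()]);X=np.c_[w,np.full(len(w),z)]
    c=viewer.camera_params(n);q=X@c['R'].T+c['t']
    m=lambda k,f,cc:(q[:,k]/q[:,2]*c[f]+c[cc]).reshape(H,W).astype(np.float32)
    return cv2.remap(p,m(0,'fx','cx'),m(1,'fy','cy'),cv2.INTER_CUBIC)
def grid(o,s=1.8,xs=(),ys=()):
    for x in xs: cv2.line(o,(0,round((x+100)*s)),(o.shape[1],round((x+100)*s)),(255,255,0),1)
    for y in ys: cv2.line(o,(round((y+215)*s),0),(round((y+215)*s),o.shape[0]),(255,0,255),1)
    return o
E
python3 - <<'E'
from h import *
p=np.load("top0.npz")['p']
a=grid(ortho('top',p,.018,1.7),1.7,(-85,),(-200,200));b=grid(ortho('top',p,.042,1.7),1.7,(31,60),(155,-84))
cv2.imwrite("pics/o1.png",np.vstack([a,b]))
E
```

```text
(no output)
```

View pics/o1.png

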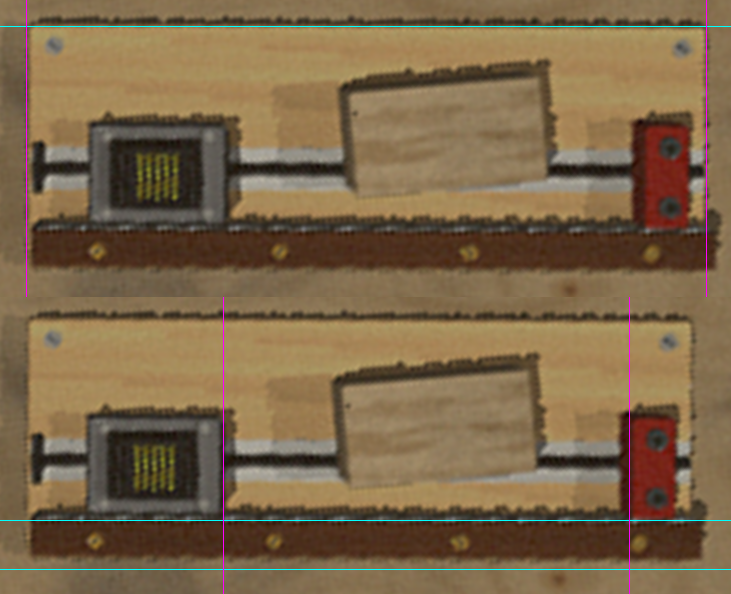

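The board frame is fitted: origin near (0.544, -0.0655), track direction 38.2°. The red face sits on the y=155 line (column 629) and the fence edge on x=31. The dog's jaw is at y≈-84. The blank's centre is at board (-25, 39), skewed 4.9°. I move in with half-open fingers aligned with the track.

>>> {"method": "jog_arm", "body": {
  "increments": [
    [[-0.7, -0.6, 0, 0, 0, 1, 0.4], [-0.8, -0.6, 0, 0, 0, 1, 0.4], [-0.8, -0.5, 0, 0, 0, 1, 0.4], [-0.9, -0.4, 0, 0, 0, 1, 0.4], [-0.9, -0.3, 0, 0, 0, 1, 0.4]]
  ],
  "force": 20
}}

```text
time: 0.52
tool_pos: [0.291, 0.5091, 0.3031]
tcp_rot: [1.316, 2.853, -0.002]
wrist_force: [0.4, 1.3, 0.7]
width: 0.702
grip_force: 0.0
```

>>> {"method": "jog_arm", "body": {
  "increments": [
    [[-1, -0.2, 0, 0, 0, 0.4, 0.4], [-1, -0.2, 0, 0, 0, 0, 0.4], [-1, -0.2, 0, 0, 0, 0, 0.4], [-1, -0.2, 0, 0, 0, 0, 0.4], [-1, -0.2, 0, 0, 0, 0, 0.4]]
  ]
}}

```text
time: 0.93
tool_pos: [0.3617, 0.3734, 0.3034]
tcp_rot: [-1.368, -2.828, 0.001]
wrist_force: [0.6, -0.1, 0.6]
width: 0.7
grip_force: 0.0
```

```bash
cat > st.py <<'E'
from h import *
from workcell import read_state
from scipy.spatial.transform import Rotation as Ro
s=read_state();M=Ro.from_rotvec(s['tcp_rot']).as_matrix()
print('t',s['time'],'board xy',w2b(s['tool_pos'][:2]).round(1),'z',s['tool_pos'][2].round(4),'yaw',np.degrees(np.arctan2(M[1,1],M[0,1])).round(2),'tilt',M[:,2].round(3),'F',s['wrist_force'].round(1),'w',round(s['width'],3))
E
python3 st.py
```

```text
t 0.9333 board xy [[-457.6  128.3]] z 0.3034 yaw 38.37 tilt [-0.001 -0.001 -1.   ] F [ 0.6 -0.1  0.6] w 0.7
```

>>> {"method": "jog_arm", "body": {
  "increments": [
    [[-1, -0.3, 0.3, 0, 0, 0, 0.4], [-1, -0.3, 0.4, 0, 0, 0, 0.4], [-1, -0.3, 0.4, 0, 0, 0, 0.4], [-1, -0.3, 0.4, 0, 0, 0, 0.4], [-1, -0.3, 0.4, 0, 0, 0, 0.4]]
  ]
}}

```text
time: 1.35
tool_pos: [0.4193, 0.2279, 0.2461]
tcp_rot: [-1.368, -2.828, 0.0]
wrist_force: [-0.9, 0.2, 0.7]
width: 0.699
grip_force: 0.0
```

>>> {"method": "jog_arm", "body": {
  "increments": [
    [[-1, -0.3, 0.3, 0, 0, 0, 0.4], [-1, -0.3, 0.3, 0, 0, 0, 0.4], [-1, -0.3, 0.3, 0, 0, 0, 0.4], [-1, -0.3, 0.3, 0, 0, 0, 0.4], [-1, -0.2, 0.3, 0, 0, 0, 0.4]]
  ]
}}

```text
time: 1.77
tool_pos: [0.4791, 0.0841, 0.2011]
tcp_rot: [-1.368, -2.827, 0.001]
wrist_force: [0.9, 0.5, -0.0]
width: 0.699
grip_force: 0.0
```

>>> {"method": "jog_arm", "body": {
  "increments": [
    [[-1, -0.1, 0.3, 0, 0, 0, 0.4], [-0.8, 0, 0.5, 0, 0, 0, 0.4], [-0.3, 0, 0.7, 0, 0, 0, 0.4], [0, 0, 0.7, 0, 0, 0, 0.4], [0, 0, 0, 0, 0, 0, 0.4]]
  ]
}}

```text
time: 2.18
tool_pos: [0.5131, 0.0336, 0.1314]
tcp_rot: [-1.367, -2.82, 0.006]
wrist_force: [-1.4, -0.0, -0.1]
width: 0.698
grip_force: 0.0
```

```bash
python3 st.py; python3 - <<'E'
from h import *
a,d=viewer.read_camera('top');b,_=viewer.read_camera('side')
cv2.imwrite('pics/v2.png',np.hstack([cv2.resize(a[135:310,230:400],None,fx=2.3,fy=2.3),cv2.resize(b[160:300,240:400],(400,402))[:402]]))
E
```

```text
t 2.1833 board xy [[-96.8  37.2]] z 0.1314 yaw 38.26 tilt [-0.009 -0.    -1.   ] F [-1.4 -0.  -0.1] w 0.698
```

View pics/v2.png

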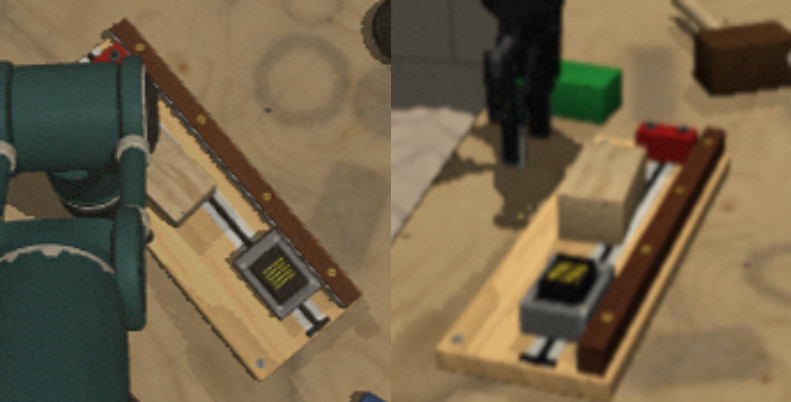

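The top crop shows the arm over the bed with the blank still untouched. In the side crop the fingertips stand just outside the bed, beside the blank. I descend and push slowly.

>>> {"method": "jog_arm", "body": {
  "increments": [
    [[0, 0, 0.6, 0, 0, 0, 0.4], [0, 0, 0.45, 0, 0, 0, 0.4], [-0.2, 0, 0, 0, 0, 0, 0.4], [-0.2, 0, 0, 0, 0, 0, 0.4], [-0.2, 0, 0, 0, 0, 0, 0.4]]
  ]
}}

```text
time: 2.7
tool_pos: [0.5288, 0.0203, 0.1061]
tcp_rot: [1.366, 2.826, 0.002]
wrist_force: [-0.4, 0.2, 0.2]
width: 0.699
grip_force: 0.0
```

>>> {"method": "jog_arm", "body": {
  "increments": [
    [[-0.15, 0, 0, 0, 0, 0, 0.4], [-0.15, 0, 0, 0, 0, 0, 0.4], [-0.15, 0, 0, 0, 0, 0, 0.4], [-0.15, 0, 0, 0, 0, 0, 0.4], [-0.15, 0, 0, 0, 0, 0, 0.4]]
  ]
}}

```text
time: 3.12
tool_pos: [0.5417, 0.0025, 0.1047]
tcp_rot: [1.369, 2.828, 0.0]
wrist_force: [-0.9, 1.9, 1.6]
width: 0.701
grip_force: 0.6
```

```bash
python3 st.py
```

```text
t 3.1167 board xy [[-54.7  40.4]] z 0.1047 yaw 38.35 tilt [ 0.  0. -1.] F [-0.9  1.9  1.6] w 0.701
```

>>> {"method": "jog_arm", "body": {
  "increments": [
    [[-0.1, 0, 0, 0, 0, 0, 0.4], [-0.1, 0, 0, 0, 0, 0, 0.4], [-0.1, 0, 0, 0, 0, 0, 0.4], [-0.05, 0, 0, 0, 0, 0, 0.4], [-0.05, 0, 0, 0, 0, 0, 0.4]]
  ]
}}

```text
time: 3.53
tool_pos: [0.5488, -0.0068, 0.1043]
tcp_rot: [-1.368, -2.828, 0.0]
wrist_force: [-0.7, 1.8, 0.7]
width: 0.697
grip_force: 0.6
```

```bash
python3 st.py
```

```text
t 3.5333 board xy [[-43.1  40.2]] z 0.1043 yaw 38.36 tilt [-0.  0. -1.] F [-0.7  1.8  0.7] w 0.697
```

>>> {"method": "jog_arm", "body": {
  "increments": [
    [[-0.05, 0, 0, 0, 0, 0, 0.4], [-0.03, 0, 0, 0, 0, 0, 0.4], [-0.03, 0, 0, 0, 0, 0, 0.4], [-0.03, 0, 0, 0, 0, 0, 0.4], [0, 0, 0, 0, 0, 0, 0.4]]
  ]
}}

```text
time: 3.95
tool_pos: [0.5508, -0.0091, 0.1043]
tcp_rot: [-1.369, -2.825, -0.001]
wrist_force: [-2.3, 4.9, 1.0]
width: 0.695
grip_force: 2.6
```

```bash
python3 st.py
```

```text
t 3.95 board xy [[-40.   40.4]] z 0.1043 yaw 38.3 tilt [-0.002  0.002 -1.   ] F [-2.3  4.9  1. ] w 0.695
```

>>> {"method": "jog_arm", "body": {
  "increments": [
    [[-0.03, 0, 0, 0, 0, 0, 0.4], [-0.03, 0, 0, 0, 0, 0, 0.4], [-0.03, 0, 0, 0, 0, 0, 0.4], [0, 0, 0, 0, 0, 0, 0.4], [0, 0, 0, 0, 0, 0, 0.4]]
  ]
}}

```text
time: 4.37
tool_pos: [0.5512, -0.0093, 0.1042]
tcp_rot: [-1.369, -2.821, -0.004]
wrist_force: [-6.2, 12.9, 6.1]
width: 0.698
grip_force: 6.8
```

```bash
python3 st.py
```

```text
t 4.3667 board xy [[-39.6  40.5]] z 0.1042 yaw 38.23 tilt [-0.005  0.005 -1.   ] F [-6.2 12.9  6.1] w 0.698
```

The blank is seated: contact is stiff at 14 N. I back off, close the fingers, rise and go over to the pad.

>>> {"method": "jog_arm", "body": {
  "increments": [
    [[0.3, 0, 0, 0, 0, 0, 0.4], [0.5, 0, 0, 0, 0, 0, 0.4], [0.3, 0, -0.7, 0, 0, 0, 0], [0, -0.3, -1, 0, 0, 0, -1], [0, -0.8, -0.5, 0, 0, 0, -1]]
  ]
}}

```text
time: 4.78
tool_pos: [0.5088, -0.0053, 0.1731]
tcp_rot: [1.362, 2.825, 0.003]
wrist_force: [1.8, -0.8, 1.2]
width: 0.285
grip_force: 0.0
```

>>> {"method": "jog_arm", "body": {
  "increments": [
    [[-0.4, -1, 0, 0, 0, 0, -1], [-0.6, -1, 0, 0, 0, 0, -1], [-0.6, -1, 0, 0, 0, 0, -1], [-0.6, -1, 0, 0, 0, 0, -1], [-0.2, -0.4, 0, 0, 0, 0, -1]]
  ]
}}

```text
time: 5.2
tool_pos: [0.4463, -0.1475, 0.1705]
tcp_rot: [1.369, 2.826, -0.003]
wrist_force: [1.0, 0.1, -0.1]
width: 0.001
grip_force: 0.0
```

```bash
python3 st.py; python3 - <<'E'
from h import *
a,d=viewer.read_camera('top');b,e=viewer.read_camera('side');np.savez('2.npz',a=a,d=d,b=b,e=e)
o=grid(ortho('top',a,.058,1.5),1.5,(31,),(155,))
c=cv2.resize(b[160:300,260:400],None,fx=2.3,fy=2.3);o2=np.zeros((c.shape[0],o.shape[1],3),np.uint8);o2[:,:c.shape[1]]=c
k=cv2.resize(a[175:305,300:400],None,fx=2.4,fy=2.4);o2[:k.shape[0],330:330+k.shape[1]]=k
cv2.imwrite('pics/v3.png',np.vstack([o,o2]))
E
```

```text
t 5.2 board xy [[   4.1 -127.3]] z 0.1705 yaw 38.3 tilt [ 0.    -0.002 -1.   ] F [ 1.   0.1 -0.1] w 0.001
```

View pics/v3.png

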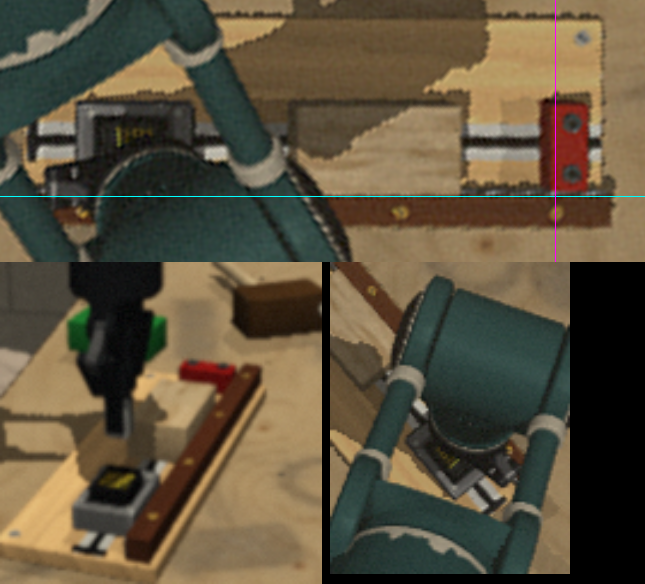

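The ortho view shows the blank's long side parallel to the fence line and flat on it. Its front end is at column 465 (y≈95). In the side crop the closed fingertips at (118,430) hang right above the dog's pad at (115,482). I go down onto the pad.

>>> {"method": "jog_arm", "body": {
  "increments": [
    [[0.14, 0.04, 0.3, 0, 0, 0, -1], [0, 0, 0.5, 0, 0, 0, -1], [0, 0, 0.4, 0, 0, 0, -1], [0, 0, 0.1, 0, 0, 0, -1], [0, 0, 0, 0, 0, 0, -1]]
  ]
}}

```text
time: 5.72
tool_pos: [0.4453, -0.1393, 0.1297]
tcp_rot: [-1.364, -2.826, 0.0]
wrist_force: [-0.4, -0.1, 0.9]
width: -0.001
grip_force: 0.0
```

```bash
python3 st.py
```

```text
t 5.7167 board xy [[  -2.9 -123. ]] z 0.1297 yaw 38.46 tilt [-0.003  0.001 -1.   ] F [-0.4 -0.1  0.9] w -0.001
```

>>> {"method": "jog_arm", "body": {
  "increments": [
    [[-0.09, -0.1, 0, 0, 0, 0, -1], [0, 0, 0, 0, 0, 0, -1], [0, 0, 0.05, 0, 0, 0, -1], [0, 0, 0.05, 0, 0, 0, -1], [0, 0, 0.05, 0, 0, 0, -1]]
  ]
}}

```text
time: 6.13
tool_pos: [0.4459, -0.1451, 0.1272]
tcp_rot: [1.368, 2.827, 0.0]
wrist_force: [0.3, 0.8, -0.2]
width: -0.003
grip_force: 0.0
```

```bash
python3 st.py
```

```text
t 6.1333 board xy [[   2.1 -126.1]] z 0.1272 yaw 38.35 tilt [ 0.001 -0.    -1.   ] F [ 0.3  0.8 -0.2] w -0.003
```

>>> {"method": "jog_arm", "body": {
  "increments": [
    [[0.05, 0, 0.05, 0, 0, 0, -1], [0, 0, 0.05, 0, 0, 0, -1], [0, 0, 0.05, 0, 0, 0, -1], [0, 0, 0.05, 0, 0, 0, -1], [0, 0, 0, 0, 0, 0, -1]]
  ]
}}

```text
time: 6.55
tool_pos: [0.4447, -0.1437, 0.1218]
tcp_rot: [-1.368, -2.827, -0.0]
wrist_force: [-2.9, 2.1, 12.2]
width: -0.0
grip_force: 6.0
```

```bash
python3 st.py
```

```text
t 6.55 board xy [[   0.2 -126.2]] z 0.1218 yaw 38.35 tilt [-0.     0.001 -1.   ] F [-2.9  2.1 12.2] w -0.0
```

>>> {"method": "jog_arm", "body": {
  "increments": [
    [[0, 0, 0.05, 0, 0, 0, -1], [0, 0, 0.05, 0, 0, 0, -1], [0, 0, 0.03, 0, 0, 0, -1], [0, 0, 0, 0, 0, 0, -1], [0, 0, 0, 0, 0, 0, -1]]
  ]
}}

```text
time: 6.97
tool_pos: [0.4449, -0.1436, 0.1184]
tcp_rot: [-1.369, -2.827, -0.001]
wrist_force: [-4.2, 3.2, 13.6]
width: -0.001
grip_force: 6.5
```

```bash
python3 st.py
```

```text
t 6.9667 board xy [[   0.2 -126.1]] z 0.1184 yaw 38.34 tilt [-0.     0.001 -1.   ] F [-4.2  3.2 13.6] w -0.001
```

>>> {"method": "jog_arm", "body": {
  "increments": [
    [[0.03, 0.03, 0, 0, 0, 0, -1], [0.02, 0.06, 0, 0, 0, 0, -1], [0, 0.1, 0, 0, 0, 0, -1], [0, 0.12, 0, 0, 0, 0, -1], [0, 0.12, 0, 0, 0, 0, -1]]
  ]
}}

```text
time: 7.38
tool_pos: [0.4553, -0.1351, 0.1191]
tcp_rot: [1.367, 2.825, 0.0]
wrist_force: [-1.6, 0.7, 12.2]
width: -0.001
grip_force: 6.4
```

```bash
python3 st.py
```

```text
t 7.3833 board xy [[  -0.  -112.6]] z 0.1191 yaw 38.35 tilt [ 0.003 -0.001 -1.   ] F [-1.6  0.7 12.2] w -0.001
```

>>> {"method": "jog_arm", "body": {
  "increments": [
    [[0, 0.13, 0.02, 0, 0, 0, -1], [0, 0.13, 0, 0, 0, 0, -1], [0, 0.13, 0, 0, 0, 0, -1], [0, 0.13, 0, 0, 0, 0, -1], [0, 0.13, 0, 0, 0, 0, -1]]
  ]
}}

```text
time: 7.8
tool_pos: [0.4708, -0.123, 0.1186]
tcp_rot: [1.367, 2.825, 0.001]
wrist_force: [-2.1, 0.9, 14.2]
width: 0.002
grip_force: 6.5
```

```bash
python3 st.py; python3 - <<'E'
from h import *
b,e=viewer.read_camera('side')
cv2.imwrite('pics/v4.png',cv2.resize(b[170:310,250:400],None,fx=4,fy=4,interpolation=cv2.INTER_CUBIC))
E
```

```text
t 7.8 board xy [[  0.1 -92.9]] z 0.1186 yaw 38.36 tilt [ 0.003 -0.001 -1.   ] F [-2.1  0.9 14.2] w 0.002
```

View pics/v4.png

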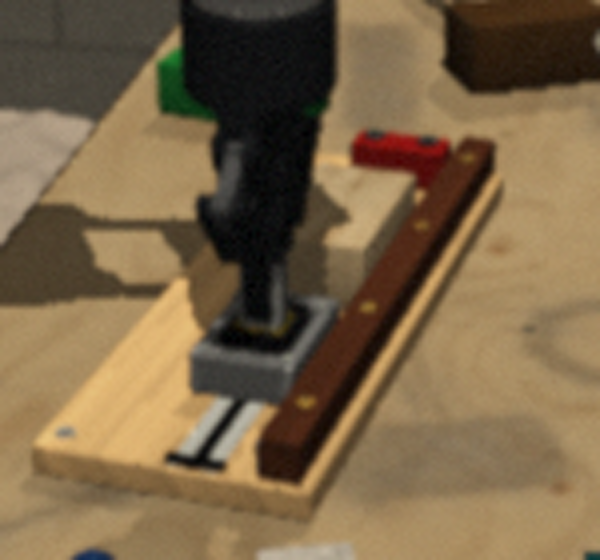

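The side crop shows the dog at (260,345) carried along with the fingertips standing on its pad. The free track is visible behind it, and the blank is still on the fence. Onward.

>>> {"method": "jog_arm", "body": {
  "increments": [
    [[0, 0.13, 0, 0, 0, 0, -1], [0, 0.13, 0, 0, 0, 0, -1], [0, 0.13, 0, 0, 0, 0, -1], [0, 0.13, 0, 0, 0, 0, -1], [0, 0.13, 0, 0, 0, 0, -1]]
  ]
}}

```text
time: 8.27
tool_pos: [0.4863, -0.1109, 0.1188]
tcp_rot: [1.367, 2.825, 0.001]
wrist_force: [-2.1, 0.4, 13.0]
width: -0.003
grip_force: 6.5
```

>>> {"method": "jog_arm", "body": {
  "increments": [
    [[0, 0.12, 0, 0, 0, 0, -1], [0, 0.1, 0, 0, 0, 0, -1], [0, 0.1, 0, 0, 0, 0, -1], [0, 0.1, 0, 0, 0, 0, -1], [0, 0.1, 0, 0, 0, 0, -1]]
  ]
}}

```text
time: 8.68
tool_pos: [0.4986, -0.1013, 0.1188]
tcp_rot: [1.366, 2.825, 0.0]
wrist_force: [-2.4, -0.8, 13.7]
width: -0.002
grip_force: 6.6
```

```bash
python3 st.py
```

```text
t 8.6833 board xy [[  0.2 -57.7]] z 0.1188 yaw 38.37 tilt [ 0.004 -0.001 -1.   ] F [-2.4 -0.8 13.7] w -0.002
```

>>> {"method": "jog_arm", "body": {
  "increments": [
    [[0, 0.1, 0, 0, 0, 0, -1], [0, 0.1, 0, 0, 0, 0, -1], [0, 0.1, 0, 0, 0, 0, -1], [0, 0.1, 0, 0, 0, 0, -1], [0, 0.1, 0, 0, 0, 0, -1]]
  ]
}}

```text
time: 9.1
tool_pos: [0.5104, -0.0921, 0.1189]
tcp_rot: [1.366, 2.824, 0.0]
wrist_force: [-3.3, -0.6, 13.4]
width: 0.004
grip_force: 6.4
```

>>> {"method": "jog_arm", "body": {
  "increments": [
    [[0, 0.1, 0, 0, 0, 0, -1], [0, 0.1, 0, 0, 0, 0, -1], [0, 0.1, 0, 0, 0, 0, -1], [0, 0.1, 0, 0, 0, 0, -1], [0, 0.1, 0, 0, 0, 0, -1]]
  ]
}}

```text
time: 9.52
tool_pos: [0.5222, -0.0828, 0.119]
tcp_rot: [1.366, 2.824, 0.001]
wrist_force: [-2.0, -2.3, 12.6]
width: 0.002
grip_force: 6.4
```

>>> {"method": "jog_arm", "body": {
  "increments": [
    [[0, 0.1, 0, 0, 0, 0, -1], [0, 0.1, 0, 0, 0, 0, -1], [0, 0.1, 0, 0, 0, 0, -1], [0, 0.1, 0, 0, 0, 0, -1], [0, 0.1, 0, 0, 0, 0, -1]]
  ]
}}

```text
time: 9.93
tool_pos: [0.5342, -0.0736, 0.1191]
tcp_rot: [1.366, 2.824, 0.001]
wrist_force: [-1.6, -0.7, 13.0]
width: -0.0
grip_force: 6.4
```

```bash
python3 st.py;python3 - <<'E'
from h import *
b,e=viewer.read_camera('side');a,_=viewer.read_camera('top')
cv2.imwrite('pics/v5.png',np.vstack([cv2.resize(b[170:310,250:400],(430,400)),cv2.resize(ortho('top',a,.058,1.0),(430,175))]))
E
```

```text
t 9.9333 board xy [[  0.4 -12.6]] z 0.1191 yaw 38.37 tilt [ 0.005 -0.002 -1.   ] F [-1.6 -0.7 13. ] w -0.0
```

View pics/v5.png

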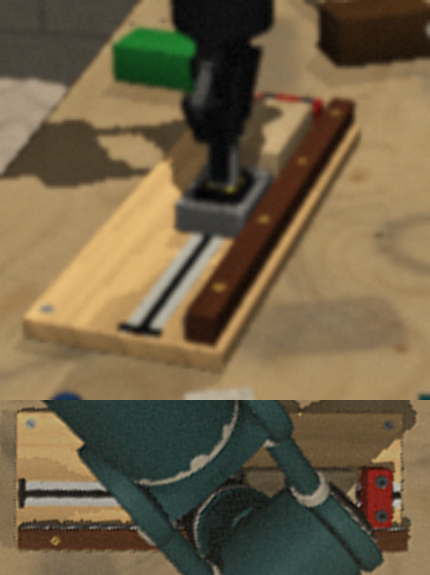

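The side crop shows the dog (225,200) pushing the blank (285,135) along the fence. The blank is about 15 mm short of the red stop, so I continue more slowly.

>>> {"method": "jog_arm", "body": {
  "increments": [
    [[0, 0.09, 0.01, 0, 0, 0, -1], [0, 0.09, 0, 0, 0, 0, -1], [0, 0.08, 0, 0, 0, 0, -1], [0, 0.07, 0, 0, 0, 0, -1], [0, 0.06, 0, 0, 0, 0, -1]]
  ]
}}

```text
time: 10.45
tool_pos: [0.5435, -0.0663, 0.1189]
tcp_rot: [1.366, 2.823, 0.001]
wrist_force: [-1.5, -1.3, 13.0]
width: 0.002
grip_force: 6.4
```

```bash
python3 st.py
```

```text
t 10.45 board xy [[ 0.4 -0.7]] z 0.1189 yaw 38.37 tilt [ 0.005 -0.002 -1.   ] F [-1.5 -1.3 13. ] w 0.002
```

>>> {"method": "jog_arm", "body": {
  "increments": [
    [[0, 0.04, 0, 0, 0, 0, -1], [0, 0.04, 0, 0, 0, 0, -1], [0, 0.03, 0, 0, 0, 0, -1], [0, 0.03, 0, 0, 0, 0, -1], [0, 0, 0, 0, 0, 0, -1]]
  ]
}}

```text
time: 10.87
tool_pos: [0.5465, -0.0639, 0.1188]
tcp_rot: [1.365, 2.824, -0.0]
wrist_force: [-2.0, -3.3, 12.6]
width: -0.001
grip_force: 6.6
```

```bash
python3 st.py
```

```text
t 10.8667 board xy [[0.4 3. ]] z 0.1188 yaw 38.39 tilt [ 0.004 -0.002 -1.   ] F [-2.  -3.3 12.6] w -0.001
```

>>> {"method": "jog_arm", "body": {
  "increments": [
    [[0, 0.03, 0, 0, 0, 0, -1], [0, 0.03, 0, 0, 0, 0, -1], [0, 0.02, 0, 0, 0, 0, -1], [0, 0, 0, 0, 0, 0, -1], [0, 0, 0, 0, 0, 0, -1]]
  ]
}}

```text
time: 11.28
tool_pos: [0.5469, -0.0635, 0.1183]
tcp_rot: [1.366, 2.826, -0.005]
wrist_force: [-6.2, -7.4, 13.6]
width: 0.004
grip_force: 6.7
```

```bash
python3 st.py
```

```text
t 11.2833 board xy [[0.3 3.7]] z 0.1183 yaw 38.43 tilt [ 0.001 -0.004 -1.   ] F [-6.2 -7.4 13.6] w 0.004
```

The dog is stalled at the expected place with 9 N along the track, so the blank is trapped. I let the pad up straight.

>>> {"method": "jog_arm", "body": {
  "increments": [
    [[0, 0, -0.08, 0, 0, 0, -1], [0, 0, -0.06, 0, 0, 0, -1], [0, -0.03, -0.06, 0, 0, 0, -1], [0, -0.04, -0.08, 0, 0, 0, -1], [0, 0, -0.1, 0, 0, 0, -1]]
  ]
}}

```text
time: 11.7
tool_pos: [0.5443, -0.0628, 0.1274]
tcp_rot: [-1.369, -2.827, -0.0]
wrist_force: [0.0, -0.2, -0.1]
width: 0.002
grip_force: 0.0
```

```bash
python3 st.py
```

```text
t 11.7 board xy [[-1.8  2. ]] z 0.1274 yaw 38.33 tilt [-0.001  0.    -1.   ] F [ 0.  -0.2 -0.1] w 0.002
```

Free of contact. I rise and move away towards the robot's left to clear the view.

>>> {"method": "jog_arm", "body": {
  "increments": [
    [[0, 0, -0.3, 0, 0, 0, -1], [0, 0, -0.7, 0, 0, 0, -1], [0, 0, -1, 0, 0, 0, -1], [0, 0, -1, 0, 0, 0, -1], [0.5, 0, -0.8, 0, 0, 0, -1]]
  ]
}}

```text
time: 12.12
tool_pos: [0.5368, -0.0519, 0.2441]
tcp_rot: [1.368, 2.825, 0.001]
wrist_force: [1.4, 0.5, 0.4]
width: 0.001
grip_force: 0.0
```

>>> {"method": "jog_arm", "body": {
  "increments": [
    [[1, 0, -0.3, 0, 0, 0, -1], [1, 0, 0, 0, 0, 0, -1], [1, 0, 0, 0, 0, 0, -1], [1, 0, 0, 0, 0, 0, -1], [1, 0, 0, 0, 0, 0, -1]]
  ]
}}

```text
time: 12.53
tool_pos: [0.441, 0.0677, 0.2508]
tcp_rot: [-1.369, -2.828, -0.0]
wrist_force: [0.4, 0.3, 0.4]
width: -0.002
grip_force: 0.0
```

>>> {"method": "jog_arm", "body": {
  "increments": [
    [[1, 0, 0, 0, 0, 0, -1], [1, 0, 0, 0, 0, 0, -1], [1, 0, 0, 0, 0, 0, -1], [0.5, 0, 0, 0, 0, 0, -1], [0, 0, 0, 0, 0, 0, -1]]
  ]
}}

```text
time: 12.95
tool_pos: [0.3749, 0.1508, 0.2504]
tcp_rot: [-1.363, -2.829, -0.0]
wrist_force: [0.8, -0.6, -0.2]
width: 0.001
grip_force: 0.0
```

```bash
python3 st.py;python3 - <<'E'
from h import *
b,e=viewer.read_camera('side');a,_=viewer.read_camera('top')
o=grid(ortho('top',a,.058,1.6),1.6,(),());k=cv2.resize(b[170:310,250:400],(300,280));o2=np.zeros((280,o.shape[1],3),np.uint8);o2[:,:300]=k
q=ortho('top',a,.042,1.6)[:, :380];o2[:,305:685]=q
cv2.imwrite('pics/v6.png',np.vstack([o,o2]))
E
```

```text
t 12.95 board xy [[-274.4    1. ]] z 0.2504 yaw 38.56 tilt [-0.001  0.001 -1.   ] F [ 0.8 -0.6 -0.2] w 0.001
```

View pics/v6.png

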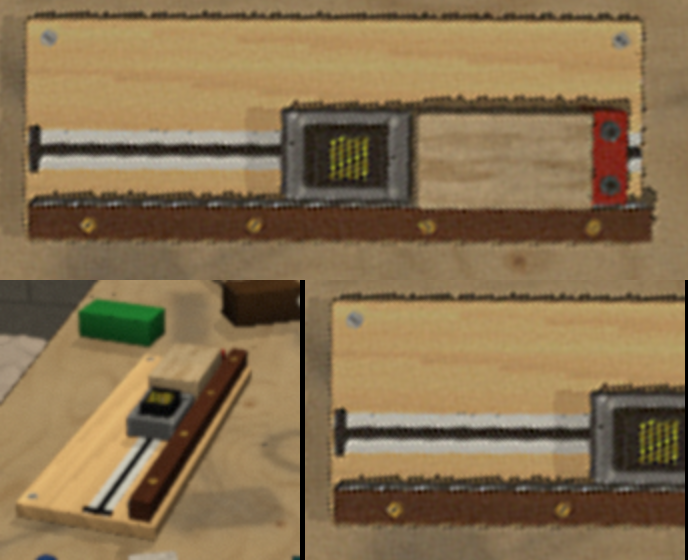

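The ortho view shows the blank (415–593, rows 112–208) flat on the fence line and tight between the dog's jaw (412) and the red stop (593). The pad is up and the arm is clear.

```bash
python3 -c "
from workcell import bot
print(bot.finish_job())"
```

```text
the job is handed in; nothing more can be done
None
```

The job is handed in after about 13 s of robot time: in the last pictures the pine blank is flat on the fence and trapped between the dog and the red stop, with the pad up, the brake on and the arm clear.

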